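# Slide the stone slab onto the patio mat and stand the pot on it

## Task

Make a place for the little flower pot: first slide the sandstone slab flat along the ledge, without lifting it, past the spray nozzle and the blue bowl, until it lies wholly on the black rubber mat with no edge overhanging. Then take the terracotta pot out of the crate and set it down gently, upright, in the middle of the slab. Leave the other things in the crate, and the nozzle, bowl and watering can where they are.

Things in the scene. Friction and masses are not known exactly. Their poses are not given: they have to be found in the camera images.
- slab: loose sandstone slab, pale yellow, 110 (its x) by 150 (its y) by 20 mm thick, about 0.7 kg, too wide to grasp; lies flat on the ledge between the spray nozzle and bowl on one side and the robot's right on the other. Origin: centre of its underside, z up
- slab_corner0 (a point): slab's lower corner at its -x, -y (55 and 75 mm from its centre)
- slab_corner1 (a point): slab's lower corner at its +x, -y
- slab_corner2 (a point): slab's lower corner at its +x, +y
- slab_corner3 (a point): slab's lower corner at its -x, +y
- mat: thin black rubber mat let in flush with the ledge, 134 (its x) by 174 mm (its y), so that the centred slab leaves 12 mm of mat showing all round; no step to slide over. Origin: its centre at ledge level
- crate: fixed open wooden crate, 220 (its x) by 240 (its y) by 60 mm high, walls and floor 8 mm thick. Origin: centre of its underside. Its contents stand in two rows, 100 mm apart along its x, 110 mm apart along its y, in any order
- pot: the terracotta flower pot, upright in the crate: open, round, 52 mm across the rim, narrower at the foot, 60 mm high, wall 4 mm, 0.12 kg. Origin: centre of its underside
- green_pot: green plastic pot in the crate, to be left there, 52 mm across, 60 mm high; origin: centre of its underside
- grey_pot: grey plastic pot in the crate, to be left there, 52 mm across, 55 mm high; origin: centre of its underside
- fitting: brass hose fitting in the crate, to be left there, upright, 42 mm across, 42 mm high; origin: centre of its underside
- stake: wooden plant marker stake lying on the crate's floor between the two rows, 150 mm long (its y), 20 mm wide, 6 mm thick, to be left there; origin: centre of its underside
- nozzle: steel spray nozzle with squeeze lever lying on its side, a bystander: within 65 mm of its origin, 125 mm long (its x), 44 mm high; origin: its middle at ledge level. It and the blue bowl stand, either way round, on the near and the far side of a gap between the slab and the mat, at least 170 mm wide
- bowl: blue ceramic bowl, a bystander, 110 mm across, 50 mm high; origin: centre of its underside
- can: green plastic watering can, a bystander, 104 mm across, 160 mm high over its handle, spout towards its +y; origin: centre of its underside

How it is judged:
By the outcome, as a careful person would: the job done as asked, in the order asked, and still so for the second after the job is handed in, with the robot touching nothing.
It also fails if it takes over 64 s, if anything falls off the work surface, if the arm or the gripper's body presses on something with over 40 N, if the wrist force passes 120 N, or if a joint passes its speed limit or range.

## Robot

A 6-joint arm with a two-finger parallel gripper is mounted at the origin on the work surface. World frame = base frame: x ahead of the robot, y to its left, z up, the work surface at z = 0. Lengths are in m, angles in rad, forces in N, time in s.
With the tool pointing down it reaches from about 0.275 to 0.825 m from the base axis. Payload 4.9 kg.
Tool frame: the origin (TCP) lies midway between the tips of the shut fingers; the grasp point (between the pads) lies 19 mm behind it (manip.hold_point_z is the distance from the TCP to the grasp point, in m); z points along the fingers, y is the line along which they close (so a half turn about z gives the same grasp; the last joint's range is limited). The gripper opens to 85 mm and grips with 20 to 120 N. Pads are 22 mm wide; open, the fingers measure 114 mm over their backs; the gripper's body (76 mm by 85 mm) begins 54 mm behind the grasp point. The pads swing forward as they close: fully open they stand 13 mm farther back than shut.
Start: joints at [-1.277, 0.326, -0.193, 1.052, 0, 1.437], TCP at [0.228, -0.5, 0.231] pointing down, gripper open.
Joint ranges: [-2.65, 2.65], [-0.97, 1.79], [-1.3, 1.35], [-1.93, 2.1], [-1.47, 1.37], [-3.14, 3.14]. Speed limits (rad/s): [2.57, 2.57, 3.14, 3.14, 3.14, 3.14].

## Interface

Orientations are given as a unit quaternion [x, y, z, w].
In Python, from station import manip, imaging gives the robot as it stands.
- The arm moves only by the tool play_rows, never from a script. Its argument "rows" is a list of rows, each an object of numbers: "x", "y", "z": the shift along the world's x, y, z as a fraction of full scale; "wx", "wy", "wz": the turn, a rotation vector about the world's x, y, z as a fraction of full scale. In form: [{"x": .., "y": .., "z": .., "wx": .., "wy": .., "wz": ..}, ...]. A call has 1 to 12 rows; each row shifts and turns the commanded pose from where the row before left it; what a row does not reach is not made up. Full scale, the value 1, is 1 m for a shift and pi/4 rad for a turn. A row lasts 1/10 s, in which the tool goes at most 50 mm and 8.59 degrees, less where a joint would pass 70% of its speed; a pose out of reach is approached as far as the arm can. A call with a number of a shift or a turn outside -1 to 1 is refused whole. A call with a gripper value outside its range is refused whole. "fingers" is the closure, from 0 (fully open) to 1 (shut), set as the call begins (left out, the last holds). The fingers move at their own pace and stop on an object; "force" is the grip in N (left out, the last holds). Time passes only in rows, so rows that do not move let the fingers close. It gives the time, the measured TCP pose, the force, the opening and the grip force at its end, in the units of the state.
- manip.read_state(): the state, without advancing time (a new reading comes with each control period).
- imaging.get_image(name): name is "side" or "top"; returns (picture, depth): 480x640x3 uint8, red, green, blue; 480x640 float32, m along the optical axis (not along the pixel's ray), 0 where there is no reading.
- imaging.camera_model(name): a dict with "intrinsics" (3x3 intrinsics, pixels), "k1" (the pictures are not rectified: a ray, as slopes to the right and down, at radius r is drawn at 1 + k1 r^2 times it, then the intrinsics apply), "origin" and "orientation" of the camera in the world. Camera axes: x right, y up, looking along -z (the intrinsics and any distortion apply to the point x, -y, -z); pixel columns grow to the right and rows downward; lengths in m; the calibration is good to about 2 mm. A picture is of the moment at which its call begins. camera_model takes no time and is no camera call.
- manip.close_job(): hands the job in; it is judged then, once.
The state is a dict: "t": time; "joint_positions": joint angles; "qvel": joint speeds; "effort": joint torques, N m; "ee_pos": TCP position; "tcp_rot": TCP orientation; "contact_force": force on the tool from outside, world axes, zero at the start; "wrist_torque": the same for the moment, N m; "gripper_width": opening from 0.0 (shut) to 1.0 (fully open); "gripper_force": force on a finger pad.
Only numpy, scipy, OpenCV 4.12 (cv2) and the standard library are available. Lean on these libraries where they do the work, as an engineer would, in place of code of your own. Each camera call takes 0.05 s, during which the arm holds its last target. There are 200 camera calls.

## Working session

There is one attempt and no reset: what is moved stays moved. The work goes in short steps, Python scripts to look and compute and a tool call to move; the robot and the scene stay as the last step left them, time stands still between calls to the robot, and variables do not carry over. Pictures are saved under pics/ and viewed, at most 10 in all, crops included, and the job is handed in when it is done.

Besides the shell and the picture viewer there is one more tool, called after "Request:" as name([rows], argument=value, ...), one row to a line, values as JSON. play_rows: Moves the arm, as the interface text tells. Shift numbers are shares of 1 m and turn numbers shares of pi/4 rad, none past 1 either way. Its arguments: {"type":"object","properties":{"rows":{"type":"array"},"fingers":{"type":"number"},"force":{"type":"number"}},"required":["rows"]}

```bash
ls; mkdir -p pics; cat > h.py <<'E'
import numpy as np, cv2
from scipy.spatial.transform import Rotation as R
from station import manip, imaging
def grab(n):
    p,d=imaging.get_image(n); return p,d
def rays(n,uv):
    m=imaging.camera_model(n);K=np.array(m["intrinsics"],float)
    uv=np.atleast_2d(np.array(uv,float))
    dd=np.c_[(uv[:,0]-K[0,2])/K[0,0],(uv[:,1]-K[1,2])/K[1,1]]
    s=dd.copy()
    for _ in range(20): s=dd/(1+m["k1"]*(s**2).sum(1))[:,None]
    c=np.c_[s[:,0],-s[:,1],-np.ones(len(s))]
    return np.array(m["origin"],float), R.from_quat(m["orientation"]).apply(c)
def onplane(n,uv,z):
    o,r=rays(n,uv); return o+r*((z-o[2])/r[:,2])[:,None]
def cloud(n,d):
    v,u=np.mgrid[:480,:640]; o,r=rays(n,np.c_[u.ravel(),v.ravel()])
    return (o+r*d.reshape(-1,1)).reshape(480,640,3)
E
python3 - <<'E'
from h import *
for n in("top","side"):
    p,d=grab(n); cv2.imwrite(f"pics/{n}0.png",p[...,::-1]); np.savez(f"{n}0.npz",p=p,d=d); m=imaging.camera_model(n); print(n,m, (d>0).mean())
s=manip.read_state(); print(s, manip.hold_point_z)
E
```

```text
pics
top {'intrinsics': array([[470.56901278,   0.        , 316.04132041],
       [  0.        , 470.56901278, 241.12212059],
       [  0.        ,   0.        ,   1.        ]]), 'k1': -0.0027624280117083, 'origin': array([ 0.43843157, -0.01899413,  1.04761276]), 'orientation': array([-0.04113233,  0.03947456,  0.71049699, -0.70138714])} 0.995810546875
side {'intrinsics': array([[449.19648235,   0.        , 321.21066987],
       [  0.        , 449.19648235, 239.49162137],
       [  0.        ,   0.        ,   1.        ]]), 'k1': -0.03313332289890807, 'origin': array([0.36150453, 0.57830187, 0.63043413]), 'orientation': array([-0.06112464,  0.38788442,  0.90471753, -0.16521391])} 0.9958430989583333
{'t': 0.1, 'joint_positions': array([-1.27721380e+00,  3.26860828e-01, -1.93478905e-01,  1.05202021e+00,
       -1.67412691e-05,  1.43657311e+00]), 'qvel': array([ 2.08272747e-04, -6.20592571e-04,  2.12243174e-04,  1.28718957e-05,
        1.14730693e-03,  1.08461637e-03]), 'effort': array([ 1.61898948e-03, -4.44238651e+01,  2.63038087e+01,  7.87990139e-03,
        8.81477888e-06, -5.58529649e-06]), 'ee_pos': array([ 0.22802179, -0.49992712,  0.23058691]), 'tcp_rot': array([ 9.77209575e-01,  2.12275375e-01, -7.05724587e-05, -7.78662348e-04]), 'contact_force': array([ 0.24003157, -0.57591947, -0.09778718]), 'wrist_torque': array([-0.01005129,  0.00641998,  0.02677699]), 'gripper_force': 0.0, 'gripper_width': 0.9994910345309236} 0.0187
```

View pics/top0.png

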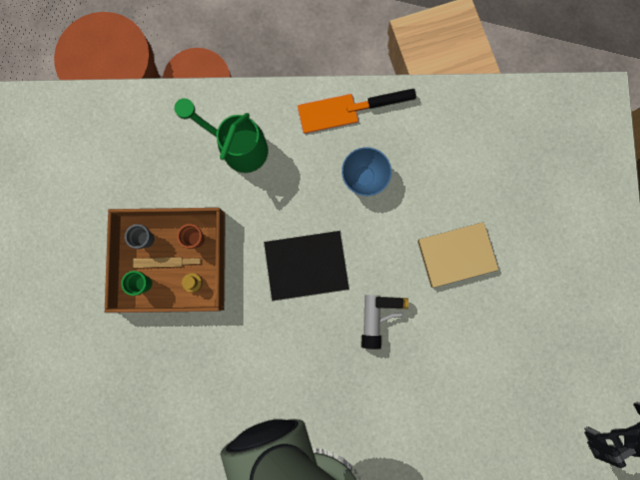

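View pics/side0.png

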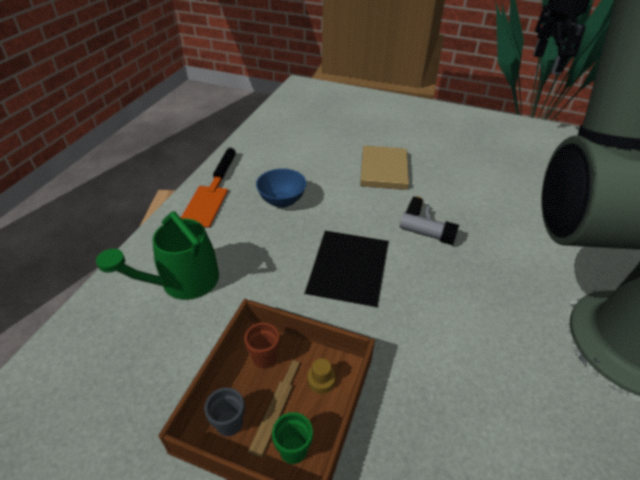

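The top view shows the slab at about (458,255), mat at (306,265), bowl at (367,171), nozzle at (375,320) and can at (240,145). In the crate, the terracotta pot is at (190,236), grey pot (138,236), green pot (135,283) and fitting (191,283). The side view confirms this.

```bash
cat >> h.py <<'E'
def big(mask):
    n,l,s,c=cv2.connectedComponentsWithStats(mask.astype(np.uint8)); i=1+s[1:,4].argmax(); return (l==i).astype(np.uint8)
def rect(n,mask,z):
    cs,_=cv2.findContours(big(mask),cv2.RETR_EXTERNAL,cv2.CHAIN_APPROX_NONE)
    P=onplane(n,cs[0].reshape(-1,2),z)[:,:2]*1000
    return cv2.minAreaRect(P.astype(np.float32))
E
cat > meas.py <<'E'
from h import *
def win(m,r):
    w=np.zeros(m.shape,bool); w[r[0]:r[1],r[2]:r[3]]=1; return m&w
def masks(p):
    h=cv2.cvtColor(p,cv2.COLOR_RGB2HSV); H,S,V=[h[...,i].astype(int) for i in range(3)]
    return dict(slab=(H>12)&(H<28)&(S>70)&(V>110), mat=(V<45), bowl=(H>98)&(H<120)&(S>90), pot=(H<10)&(S>140)&(V>60))
E
python3 - <<'E'
from meas import *
W=dict(top=dict(slab=(200,310,400,520),mat=(215,315,250,355),bowl=(130,210,330,405),pot=(220,252,172,208)),
 side=dict(slab=(140,195,350,420),mat=(225,310,300,395),bowl=(160,215,250,315),pot=(315,372,240,287)))
for n in("top","side"):
    a=np.load(f"{n}0.npz");p,d=a["p"],a["d"];M=masks(p);C=cloud(n,d)
    for k,z in(("slab",.02),("mat",0),("bowl",.05),("pot",.068)):
        m=win(M[k],W[n][k]); b=big(m)>0
        print(n,k,b.sum(),rect(n,m,z),"zmed/max",np.round(np.median(C[b][:,2]),4),np.round(np.percentile(C[b][:,2],98),4))
    # heights above table: nozzle, crate
    if n=="top":
        for nm,r in(("noz",(285,352,355,415)),("crate",(200,318,98,230)),("bowl",(140,205,335,400)),("can",(95,180,170,275)),("potbox",(222,252,174,206)),("fit",(268,298,178,206))):
            c=C[r[0]:r[1],r[2]:r[3]].reshape(-1,3); q=c[c[:,2]>(.064 if nm=="potbox" else .03 if nm=="fit" else .008)]
            if nm=="potbox": q=q[q[:,2]>.06]
            print(nm,len(q),q.min(0).round(3),q.max(0).round(3),cv2.minAreaRect((q[:,:2]*1000).astype(np.float32)))
E
```

```text
top slab 3446 ((522.9138793945312, -326.82525634765625), (109.74078369140625, 152.48216247558594), 14.193940162658691) zmed/max 0.0209 0.0251
top mat 4422 ((505.0115661621094, 5.9497528076171875), (129.4485321044922, 169.72486877441406), 7.691408634185791) zmed/max 0.0017 0.0056
top bowl 1836 ((703.8095092773438, -127.80650329589844), (103.50035095214844, 104.91096496582031), 44.35224533081055) zmed/max 0.022 0.0513
top pot 381 ((565.945068359375, 248.22425842285156), (48.832889556884766, 48.37996292114258), 0.8669826984405518) zmed/max 0.0497 0.0704
noz 1337 [ 0.324 -0.214  0.018] [ 0.438 -0.019  1.048] ((380.8028869628906, -115.63442993164062), (194.74310302734375, 112.85804748535156), 89.2650146484375)
crate 9570 [ 0.407 -0.019  0.008] [0.628 0.427 1.048] ((517.8295288085938, 204.28761291503906), (220.51416015625, 446.2629089355469), 0.10816334933042526)
bowl 1659 [ 0.438 -0.183  0.008] [ 0.759 -0.019  1.048] ((592.2237548828125, -105.96089172363281), (108.21952819824219, 336.3769836425781), 78.3466796875)
can 2448 [ 0.438 -0.019  0.008] [0.838 0.266 1.048] ((667.4791870117188, 77
[... 241 characters left out ...]
 0.438 -0.019  0.031] [0.482 0.268 1.048] ((460.80621337890625, 124.0936279296875), (288.493896484375, 25.887849807739258), 86.24028778076172)
side slab 1614 ((522.3816528320312, -325.0797119140625), (108.57951354980469, 151.73817443847656), 14.471918106079102) zmed/max 0.0206 0.0232
side mat 4443 ((505.10699462890625, 5.282722473144531), (130.09219360351562, 170.16448974609375), 7.755285263061523) zmed/max 0.0013 0.0037
side bowl 1411 ((698.7059936523438, -114.9149169921875), (103.74052429199219, 129.57135009765625), 21.771577835083008) zmed/max 0.0321 0.0507
side pot 773 ((567.1455688476562, 259.6272888183594), (71.4603271484375, 52.65361404418945), 85.51188659667969) zmed/max 0.057 0.0692
```

```bash
python3 - <<'E'
from meas import *
a=np.load("top0.npz");p,d=a["p"],a["d"];C=cloud("top",d);ok=(d>0)
for nm,r,z in(("noz",(285,352,355,415),.012),("bowl",(140,205,335,400),.012),("crate",(200,318,98,230),.03),("pot",(220,254,172,208),.058),("grey",(220,254,120,155),.05),("can",(95,180,170,275),.015)):
    s=np.zeros_like(ok);s[r[0]:r[1],r[2]:r[3]]=1
    q=C[s&ok&(C[...,2]>z)]*1000
    print(nm,len(q),q.min(0).round(),q.max(0).round(),cv2.minAreaRect(q[:,:2].astype(np.float32)))
    if nm=="noz":
        for y in range(-230,-90,10):
            t=q[abs(q[:,1]-y)<5]; 
            if len(t): print(y,t[:,0].min().round(),t[:,0].max().round())
E
```

```text
noz 1323 [ 324. -214.   18.] [ 437. -111.   48.] ((377.7779541015625, -162.3887939453125), (93.67933654785156, 113.53410339355469), 84.10614013671875)
-210 408.0 430.0
-200 391.0 430.0
-190 392.0 430.0
-180 387.0 430.0
-170 383.0 432.0
-160 381.0 432.0
-150 324.0 435.0
-140 324.0 437.0
-130 325.0 437.0
-120 326.0 437.0
-110 326.0 353.0
bowl 1441 [ 649. -183.   12.] [759. -76.  55.] ((703.9511108398438, -128.8935089111328), (107.83207702636719, 107.86289978027344), 82.72838592529297)
crate 3969 [407. 186.  30.] [628. 427.  73.] ((517.636474609375, 306.56903076171875), (220.51416015625, 241.6996612548828), 0.10816334933042526)
pot 188 [540. 223.  58.] [591. 275.  72.] ((565.0387573242188, 248.3058319091797), (50.73259353637695, 50.935455322265625), 70.7715072631836)
grey 228 [541. 335.  50.] [591. 388.  69.] ((566.06689453125, 360.5541076660156), (50.811588287353516, 51.45684051513672), 33.37100601196289)
can 2303 [709.  89.  15.] [838. 266. 165.] ((791.4542846679688, 170.81637573242188), (180.5408935546875, 111.53844451904297), 43.82084274291992)
```

Request:
play_rows([
  {"x": 0.027,"y": 0.005,"z": -0.01,"wz": 0.148},
  {"x": 0.027,"y": 0.005,"z": -0.01,"wz": 0.148},
  {"x": 0.027,"y": 0.005,"z": -0.01,"wz": 0.148},
  {"x": 0.027,"y": 0.005,"z": -0.01,"wz": 0.148},
  {"x": 0.027,"y": 0.005,"z": -0.01,"wz": 0.148},
  {"x": 0.027,"y": 0.005,"z": -0.01,"wz": 0.148},
  {"x": 0.027,"y": 0.005,"z": -0.01,"wz": 0.148},
  {"x": 0.027,"y": 0.005,"z": -0.01,"wz": 0.148},
  {"x": 0.027,"y": 0.005,"z": -0.01,"wz": 0.148},
  {"x": 0.027,"y": 0.005,"z": -0.01,"wz": 0.148},
  {"x": 0.027,"y": 0.005,"z": -0.01,"wz": 0.148},
  {"x": 0.027,"y": 0.005,"z": -0.01,"wz": 0.148},
], fingers=0.3)

```text
schema error: expected keys x, y, z, wx, wy, wz
```

```bash
cat > st.py <<'E'
from h import *
def st():
    s=manip.read_state(); r=R.from_quat(s["tcp_rot"]); x=r.as_matrix()
    print("t",round(s["t"],2),"tcp",(s["ee_pos"]*1000).round(1),"yawx",np.degrees(np.arctan2(x[1,0],x[0,0])).round(2),"zax",x[:,2].round(3),"F",s["contact_force"].round(1),"w",round(s["gripper_width"],3),"gf",s["gripper_force"],"q",np.degrees(s["joint_positions"]).round(1))
    return s
if __name__=="__main__": st()
E
python3 st.py
```

```text
t 0.1 tcp [ 228.  -499.9  230.6] yawx 24.51 zax [-0.     0.001 -1.   ] F [ 0.2 -0.6 -0.1] w 0.999 gf 0.0 q [-73.2  18.7 -11.1  60.3  -0.   82.3]
```

All six keys are needed.

Request:
play_rows([
  {"x": 0.027,"y": 0.005,"z": -0.01,"wx": 0,"wy": 0,"wz": 0.148},
  {"x": 0.027,"y": 0.005,"z": -0.01,"wx": 0,"wy": 0,"wz": 0.148},
  {"x": 0.027,"y": 0.005,"z": -0.01,"wx": 0,"wy": 0,"wz": 0.148},
  {"x": 0.027,"y": 0.005,"z": -0.01,"wx": 0,"wy": 0,"wz": 0.148},
  {"x": 0.027,"y": 0.005,"z": -0.01,"wx": 0,"wy": 0,"wz": 0.148},
  {"x": 0.027,"y": 0.005,"z": -0.01,"wx": 0,"wy": 0,"wz": 0.148},
  {"x": 0.027,"y": 0.005,"z": -0.01,"wx": 0,"wy": 0,"wz": 0.148},
  {"x": 0.027,"y": 0.005,"z": -0.01,"wx": 0,"wy": 0,"wz": 0.148},
  {"x": 0.027,"y": 0.005,"z": -0.01,"wx": 0,"wy": 0,"wz": 0.148},
  {"x": 0.027,"y": 0.005,"z": -0.01,"wx": 0,"wy": 0,"wz": 0.148},
  {"x": 0.027,"y": 0.005,"z": -0.01,"wx": 0,"wy": 0,"wz": 0.148},
  {"x": 0.027,"y": 0.005,"z": -0.01,"wx": 0,"wy": 0,"wz": 0.148},
], fingers=0.3)

```text
t: 1.3
ee_pos: [0.553, -0.4398, 0.1102]
tcp_rot: [0.611, 0.792, 0.0, -0.001]
contact_force: [-0.1, -0.2, -0.1]
gripper_width: 0.703
gripper_force: 0.0
```

```bash
python3 st.py
```

```text
t 1.3 tcp [ 553.  -439.8  110.2] yawx 104.7 zax [-0.001  0.001 -1.   ] F [-0.1 -0.2 -0.1] w 0.703 gf 0.0 q [-44.5  40.4   6.7  56.4  -0.   30.8]
```

Request:
play_rows([
  {"x": 0,"y": 0,"z": -0.025,"wx": 0,"wy": 0,"wz": 0},
  {"x": 0,"y": 0,"z": -0.025,"wx": 0,"wy": 0,"wz": 0},
  {"x": 0,"y": 0,"z": -0.025,"wx": 0,"wy": 0,"wz": 0},
  {"x": 0,"y": 0,"z": -0.02,"wx": 0,"wy": 0,"wz": 0},
  {"x": 0,"y": 0,"z": -0.009,"wx": 0,"wy": 0,"wz": 0},
  {"x": 0,"y": 0,"z": -0.005,"wx": 0,"wy": 0,"wz": 0},
  {"x": 0,"y": 0,"z": 0,"wx": 0,"wy": 0,"wz": 0},
])

```text
t: 2.0
ee_pos: [0.5521, -0.4404, 0.002]
tcp_rot: [0.613, 0.79, 0.0, -0.0]
contact_force: [1.1, 0.7, -0.1]
gripper_width: 0.699
gripper_force: 0.0
```

```bash
cat > plan.py <<'E'
import numpy as np
def plan(c,phi0,phim,phi1,L1,L2,L3,step=10,g=11):
    c=np.array(c,float); T=[]; s=0; L=L1+L2+L3
    while s<=L+.1:
        ph=np.interp(s,[0,L1,L1+L2,L],[phi0,phim,phim,phi1]); a=np.radians(ph)
        T.append((*(c+(75+g)*np.array([np.sin(a),-np.cos(a)])),ph,*c)); 
        c=c+step*np.array([-np.sin(a),np.cos(a)]); s+=step
    return np.array(T)
E
python3 - <<'E'
from st import *; st()
from plan import plan
T=plan((523,-326),14.25,1,7.7,80,172,80)
for i in range(len(T)): print(i,T[i].round(1),(T[i,:3]-T[max(i-1,0),:3]).round(2))
import station
p,d=grab("side"); cv2.imwrite("pics/s1.png",p[80:240,250:580,::-1].repeat(2,0).repeat(2,1))
E
```

```text
t 2.0 tcp [ 552.1 -440.4    2. ] yawx 104.43 zax [-0.  0. -1.] F [ 1.1  0.7 -0.1] w 0.699 gf 0.0 q [-44.6  46.4   1.3  44.8  -0.   31. ]
0 [ 544.2 -409.4   14.2  523.  -326. ] [0. 0. 0.]
1 [ 539.3 -400.2   12.6  520.5 -316.3] [-4.88  9.12 -1.66]
2 [ 534.7 -391.    10.9  518.4 -306.5] [-4.61  9.25 -1.66]
3 [ 530.3 -381.6    9.3  516.5 -296.7] [-4.34  9.38 -1.66]
4 [ 526.3 -372.1    7.6  514.8 -286.9] [-4.07  9.5  -1.66]
5 [ 522.5 -362.5    6.   513.5 -276.9] [-3.8   9.62 -1.66]
6 [ 518.9 -352.8    4.3  512.5 -267. ] [-3.52  9.72 -1.66]
7 [ 515.7 -342.9    2.7  511.7 -257. ] [-3.23  9.82 -1.66]
8 [ 512.8 -333.     1.   511.3 -247. ] [-2.95  9.91 -1.66]
9 [ 512.6 -323.     1.   511.1 -237. ] [-0.17 10.    0.  ]
10 [ 512.4 -313.     1.   510.9 -227. ] [-0.17 10.    0.  ]
11 [ 512.2 -303.     1.   510.7 -217. ] [-0.17 10.    0.  ]
12 [ 512.1 -293.     1.   510.6 -207. ] [-0.17 10.    0.  ]
13 [ 511.9 -283.     1.   510.4 -197.1] [-0.17 10.    0.  ]
14 [ 511.7 -273.     1.   510.2 -187.1] [-0.17 10.    0.  ]
15 [ 511.5 -263.     1.   510.  -177.1] [-0.17 10.    0.  ]
16 [ 511.4 -253.     1
[... 347 characters left out ...]
3 -193.1    1.   508.8 -107.1] [-0.17 10.    0.  ]
23 [ 510.1 -183.1    1.   508.6  -97.1] [-0.17 10.    0.  ]
24 [ 510.  -173.1    1.   508.5  -87.1] [-0.17 10.    0.  ]
25 [ 509.8 -163.1    1.   508.3  -77.1] [-0.17 10.    0.  ]
26 [ 510.6 -153.     1.7  508.1  -67.1] [ 0.83 10.02  0.67]
27 [ 511.6 -143.     2.5  507.8  -57.1] [ 0.96 10.04  0.84]
28 [ 512.4 -132.9    3.3  507.4  -47.1] [ 0.82 10.05  0.84]
29 [ 513.1 -122.9    4.2  506.8  -37.1] [ 0.67 10.07  0.84]
30 [ 513.6 -112.8    5.   506.1  -27.1] [ 0.52 10.07  0.84]
31 [ 514.  -102.7    5.9  505.2  -17.2] [ 0.38 10.08  0.84]
32 [514.2 -92.6   6.7 504.2  -7.2] [ 0.23 10.09  0.84]
33 [514.3 -82.5   7.5 503.    2.7] [ 0.08 10.09  0.84]
```

View pics/s1.png

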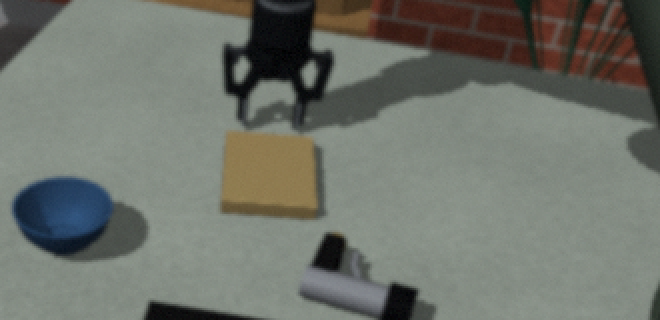

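The crop shows the slab edge squarely in front of the two fingertips, at (243,120) and (300,122). Pushing.

Request:
play_rows([
  {"x": -0.0027,"y": 0.0103,"z": 0,"wx": 0,"wy": 0,"wz": 0},
  {"x": -0.0027,"y": 0.0103,"z": 0,"wx": 0,"wy": 0,"wz": 0},
  {"x": -0.0027,"y": 0.0103,"z": 0,"wx": 0,"wy": 0,"wz": 0},
  {"x": -0.0049,"y": 0.0091,"z": 0,"wx": 0,"wy": 0,"wz": -0.037},
  {"x": -0.0046,"y": 0.0093,"z": 0,"wx": 0,"wy": 0,"wz": -0.037},
  {"x": -0.0043,"y": 0.0094,"z": 0,"wx": 0,"wy": 0,"wz": -0.037},
  {"x": -0.0041,"y": 0.0095,"z": 0,"wx": 0,"wy": 0,"wz": -0.037},
  {"x": -0.0038,"y": 0.0096,"z": 0,"wx": 0,"wy": 0,"wz": -0.037},
  {"x": -0.0035,"y": 0.0097,"z": 0,"wx": 0,"wy": 0,"wz": -0.037},
  {"x": -0.0032,"y": 0.0098,"z": 0,"wx": 0,"wy": 0,"wz": -0.037},
  {"x": -0.003,"y": 0.0099,"z": 0,"wx": 0,"wy": 0,"wz": -0.037},
  {"x": 0,"y": 0,"z": 0,"wx": 0,"wy": 0,"wz": 0},
])

```text
t: 3.25
ee_pos: [0.5123, -0.3317, 0.0029]
tcp_rot: [0.7, 0.714, 0.0, -0.0]
contact_force: [0.0, 1.0, 1.0]
gripper_width: 0.699
gripper_force: 0.0
```

```bash
cat > slab.py <<'E'
from meas import *; from st import *
import sys
s=st(); w=[int(a) for a in sys.argv[1:]]
for n,r in(("top",(190,330,240,560)),("side",(130,320,290,420))):
    p,d=grab(n); M=masks(p); m=win(M["slab"],r); b=rect(n,m,.02)
    print(n,np.round(b[0],1),np.round(b[1],1),round(b[2],2),big(m).sum())
E
python3 slab.py
```

```text
t 3.25 tcp [ 512.3 -331.7    2.9] yawx 91.18 zax [-0.  0. -1.] F [0. 1. 1.] w 0.699 gf 0.0 q [-39.8  38.1 -16.2  35.7   0.   49. ]
top [ 510.3 -245.4] [109.7 151.3] 0.85 3462
side [ 510.1 -239.6] [108.  161.8] 0.71 1974
```

Request:
play_rows([
  {"x": 0,"y": 0.012,"z": 0,"wx": 0,"wy": 0,"wz": 0},
  {"x": 0,"y": 0.014,"z": 0,"wx": 0,"wy": 0,"wz": 0},
  {"x": 0,"y": 0.014,"z": 0,"wx": 0,"wy": 0,"wz": 0},
  {"x": 0,"y": 0.014,"z": 0,"wx": 0,"wy": 0,"wz": 0},
  {"x": 0,"y": 0.014,"z": 0,"wx": 0,"wy": 0,"wz": 0},
  {"x": 0,"y": 0.014,"z": 0,"wx": 0,"wy": 0,"wz": 0},
  {"x": 0,"y": 0.014,"z": 0,"wx": 0,"wy": 0,"wz": 0},
  {"x": 0,"y": 0.014,"z": 0,"wx": 0,"wy": 0,"wz": 0},
  {"x": 0,"y": 0.014,"z": 0,"wx": 0,"wy": 0,"wz": 0},
  {"x": 0,"y": 0.014,"z": 0,"wx": 0,"wy": 0,"wz": 0},
  {"x": 0,"y": 0.01,"z": 0,"wx": 0,"wy": 0,"wz": 0},
  {"x": 0,"y": 0,"z": 0,"wx": 0,"wy": 0,"wz": 0},
])

```text
t: 4.55
ee_pos: [0.512, -0.1824, 0.0021]
tcp_rot: [0.699, 0.715, 0.001, -0.001]
contact_force: [0.2, 0.6, 0.2]
gripper_width: 0.702
gripper_force: 0.0
```

```bash
python3 slab.py
python3 - <<'E'
from plan import plan
T=plan((509.5,-97),1,1,7.7,0,20,80)
for i in range(1,len(T)): print(i,T[i].round(1),(T[i,:3]-T[i-1,:3]).round(2))
E
```

```text
t 4.55 tcp [ 512.  -182.4    2.1] yawx 91.25 zax [-0.001  0.003 -1.   ] F [0.2 0.6 0.2] w 0.702 gf 0.0 q [-27.5  33.  -27.   30.1   0.1  61.3]
top [509.9 -96.8] [110.7 151.1] 1.3 3403
side [509.2 -91.2] [107.9 160. ] 1.02 2703
1 [ 510.8 -173.     1.   509.3  -87. ] [-0.17 10.    0.  ]
2 [ 510.7 -163.     1.   509.2  -77. ] [-0.17 10.    0.  ]
3 [ 511.7 -153.     1.8  509.   -67. ] [ 1.08 10.03  0.84]
4 [ 512.7 -142.9    2.7  508.7  -57. ] [ 0.94 10.04  0.84]
5 [ 513.5 -132.9    3.5  508.2  -47. ] [ 0.79 10.06  0.84]
6 [ 514.1 -122.8    4.4  507.6  -37. ] [ 0.64 10.07  0.84]
7 [ 514.6 -112.7    5.2  506.8  -27.1] [ 0.49 10.08  0.84]
8 [ 514.9 -102.6    6.   505.9  -17.1] [ 0.35 10.08  0.84]
9 [515.1 -92.5   6.9 504.9  -7.2] [ 0.2  10.09  0.84]
10 [515.2 -82.5   7.7 503.7   2.8] [ 0.05 10.09  0.84]
```

Request:
play_rows([
  {"x": 0,"y": 0.01,"z": 0,"wx": 0,"wy": 0,"wz": 0},
  {"x": 0.0008,"y": 0.01,"z": 0,"wx": 0,"wy": 0,"wz": 0.018},
  {"x": 0.001,"y": 0.01,"z": 0,"wx": 0,"wy": 0,"wz": 0.018},
  {"x": 0.0009,"y": 0.01,"z": 0,"wx": 0,"wy": 0,"wz": 0.018},
  {"x": 0.0008,"y": 0.01,"z": 0,"wx": 0,"wy": 0,"wz": 0.018},
  {"x": 0.0006,"y": 0.01,"z": 0,"wx": 0,"wy": 0,"wz": 0.018},
  {"x": 0.0005,"y": 0.01,"z": 0,"wx": 0,"wy": 0,"wz": 0.018},
  {"x": 0.0003,"y": 0.01,"z": 0,"wx": 0,"wy": 0,"wz": 0.018},
  {"x": 0.0002,"y": 0.008,"z": 0,"wx": 0,"wy": 0,"wz": 0.018},
  {"x": 0,"y": 0.005,"z": 0,"wx": 0,"wy": 0,"wz": 0},
  {"x": 0,"y": 0,"z": 0,"wx": 0,"wy": 0,"wz": 0},
])

```text
t: 5.75
ee_pos: [0.5177, -0.091, 0.0023]
tcp_rot: [0.658, 0.753, 0.001, -0.001]
contact_force: [0.8, 0.0, -0.6]
gripper_width: 0.702
gripper_force: 0.0
```

```bash
python3 slab.py
```

```text
t 5.75 tcp [517.7 -91.    2.3] yawx 97.65 zax [-0.     0.002 -1.   ] F [ 0.8  0.  -0.6] w 0.702 gf 0.0 q [-18.1  31.6 -29.9  28.5   0.1  64.3]
top [503.7   8.4] [110.7 121.2] 7.74 2466
side [505.3  -4.2] [108.2 152.8] 7.59 3269
```

Request:
play_rows([
  {"x": -0.0003,"y": 0.004,"z": 0,"wx": 0,"wy": 0,"wz": 0},
  {"x": -0.0003,"y": 0.004,"z": 0,"wx": 0,"wy": 0,"wz": 0},
  {"x": -0.0003,"y": 0.003,"z": 0,"wx": 0,"wy": 0,"wz": 0},
  {"x": 0,"y": 0,"z": 0,"wx": 0,"wy": 0,"wz": 0},
  {"x": 0.002,"y": -0.015,"z": 0,"wx": 0,"wy": 0,"wz": 0},
  {"x": 0.002,"y": -0.02,"z": 0,"wx": 0,"wy": 0,"wz": 0},
  {"x": 0,"y": 0,"z": 0.04,"wx": 0,"wy": 0,"wz": 0},
  {"x": 0,"y": 0,"z": 0.045,"wx": 0,"wy": 0,"wz": 0},
  {"x": 0,"y": -0.03,"z": 0.045,"wx": 0,"wy": 0,"wz": 0},
  {"x": 0,"y": -0.04,"z": 0.04,"wx": 0,"wy": 0,"wz": 0},
  {"x": 0,"y": -0.04,"z": 0.01,"wx": 0,"wy": 0,"wz": 0},
  {"x": 0,"y": -0.02,"z": 0,"wx": 0,"wy": 0,"wz": 0},
], fingers=0)

```text
t: 7.05
ee_pos: [0.5223, -0.2438, 0.1774]
tcp_rot: [0.66, 0.752, 0.001, 0.003]
contact_force: [0.2, -0.7, -0.4]
gripper_width: 1.001
gripper_force: 0.0
```

```bash
python3 slab.py; python3 - <<'E'
from h import *
p,d=grab("top"); cv2.imwrite("pics/t2.png",cv2.resize(p[190:330,90:420,::-1],None,fx=2,fy=2))
E
```

```text
t 7.05 tcp [ 522.3 -243.8  177.4] yawx 97.45 zax [ 0.005 -0.003 -1.   ] F [ 0.2 -0.7 -0.4] w 1.001 gf 0.0 q [-32.4  23.5 -12.2  54.    0.   50.2]
top [504.3   3.5] [110.7 150.4] 7.65 3487
side [503.6   5.3] [107.1 151.1] 7.5 3281
```

View pics/t2.png

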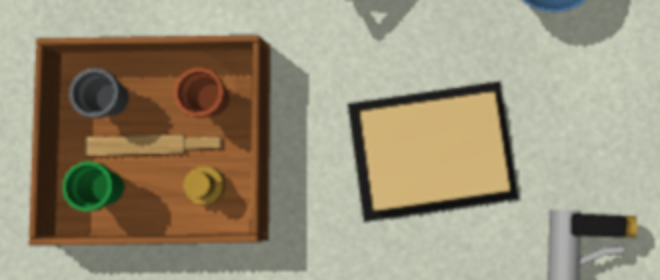

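The crop shows the slab with black mat showing on all four sides, at about (435,150) in the 2x crop; the crate contents are undisturbed. Next is the pot.

Request:
play_rows([
  {"x": 0.0036,"y": 0.041,"z": 0,"wx": 0,"wy": 0,"wz": 0.0695},
  {"x": 0.0036,"y": 0.041,"z": 0,"wx": 0,"wy": 0,"wz": 0.0695},
  {"x": 0.0036,"y": 0.041,"z": 0,"wx": 0,"wy": 0,"wz": 0.0695},
  {"x": 0.0036,"y": 0.041,"z": 0,"wx": 0,"wy": 0,"wz": 0.0695},
  {"x": 0.0036,"y": 0.041,"z": 0,"wx": 0,"wy": 0,"wz": 0.0695},
  {"x": 0.0036,"y": 0.041,"z": 0,"wx": 0,"wy": 0,"wz": 0.0695},
  {"x": 0.0036,"y": 0.041,"z": 0,"wx": 0,"wy": 0,"wz": 0.0695},
  {"x": 0.0036,"y": 0.041,"z": 0,"wx": 0,"wy": 0,"wz": 0.0695},
  {"x": 0.0036,"y": 0.041,"z": 0,"wx": 0,"wy": 0,"wz": 0.0695},
  {"x": 0.0036,"y": 0.041,"z": 0,"wx": 0,"wy": 0,"wz": 0.0695},
  {"x": 0.0036,"y": 0.041,"z": 0,"wx": 0,"wy": 0,"wz": 0.0695},
  {"x": 0.0036,"y": 0.041,"z": 0,"wx": 0,"wy": 0,"wz": 0.0695},
], fingers=0.1)

```text
t: 8.4
ee_pos: [0.5625, 0.2551, 0.1737]
tcp_rot: [0.38, 0.925, -0.0, -0.001]
contact_force: [0.6, -0.7, 0.6]
gripper_width: 0.898
gripper_force: 0.0
```

```bash
python3 - <<'E'
from meas import *; from st import *
st()
a=np.load("side0.npz");p,d=a["p"],a["d"];C=cloud("side",d)*1000
s=np.zeros(d.shape,bool);s[310:375,235:290]=1
for lo,hi in((10,25),(25,40),(40,52),(52,60),(60,75)):
    q=C[s&(d>0)&masks(p)["pot"]&(C[...,2]>lo)&(C[...,2]<hi)&(abs(C[...,0]-566)<32)&(abs(C[...,1]-248)<32)]; print(lo,hi,len(q),q.min(0).round(),q.max(0).round())
E
```

```text
t 8.4 tcp [562.5 255.1 173.7] yawx 135.34 zax [-0.002  0.    -1.   ] F [ 0.6 -0.7  0.6] w 0.898 gf 0.0 q [17.5 28.2 -5.1 56.8  0.  62.2]
10 25 57 [553. 234.  12.] [582. 270.  25.]
25 40 89 [556. 232.  25.] [583. 272.  40.]
40 52 142 [550. 228.  40.] [588. 272.  52.]
52 60 118 [550. 227.  52.] [587. 277.  60.]
60 75 345 [540. 224.  60.] [591. 276.  71.]
```

Request:
play_rows([
  {"x": 0,"y": 0,"z": -0.02,"wx": 0,"wy": 0,"wz": 0},
  {"x": 0,"y": 0,"z": -0.02,"wx": 0,"wy": 0,"wz": 0},
  {"x": 0,"y": 0,"z": 0,"wx": 0,"wy": 0,"wz": 0},
  {"x": 0,"y": 0,"z": 0,"wx": 0,"wy": 0,"wz": 0},
])

```text
t: 8.8
ee_pos: [0.5629, 0.2529, 0.1339]
tcp_rot: [0.381, 0.924, -0.001, -0.001]
contact_force: [0.3, -0.3, 0.1]
gripper_width: 0.898
gripper_force: 0.0
```

Request:
play_rows([
  {"x": 0.0026,"y": -0.0039,"z": -0.01,"wx": 0,"wy": 0,"wz": 0},
  {"x": 0,"y": 0,"z": -0.02,"wx": 0,"wy": 0,"wz": 0},
  {"x": 0,"y": 0,"z": -0.02,"wx": 0,"wy": 0,"wz": 0},
  {"x": 0,"y": 0,"z": -0.02,"wx": 0,"wy": 0,"wz": 0},
  {"x": 0,"y": 0,"z": -0.015,"wx": 0,"wy": 0,"wz": 0},
  {"x": 0,"y": 0,"z": -0.012,"wx": 0,"wy": 0,"wz": 0},
  {"x": 0,"y": 0,"z": -0.007,"wx": 0,"wy": 0,"wz": 0},
  {"x": 0,"y": 0,"z": 0,"wx": 0,"wy": 0,"wz": 0},
  {"x": 0,"y": 0,"z": 0,"wx": 0,"wy": 0,"wz": 0},
])

```text
t: 9.7
ee_pos: [0.5672, 0.2488, 0.0308]
tcp_rot: [0.382, 0.924, 0.0, 0.0]
contact_force: [-0.4, -1.1, 0.1]
gripper_width: 0.899
gripper_force: 0.0
```

```bash
python3 - <<'E'
from h import *
p,d=grab("side"); cv2.imwrite("pics/s3.png",cv2.resize(p[240:480,130:430,::-1],None,fx=2,fy=2))
E
```

```text
(no output)
```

View pics/s3.png

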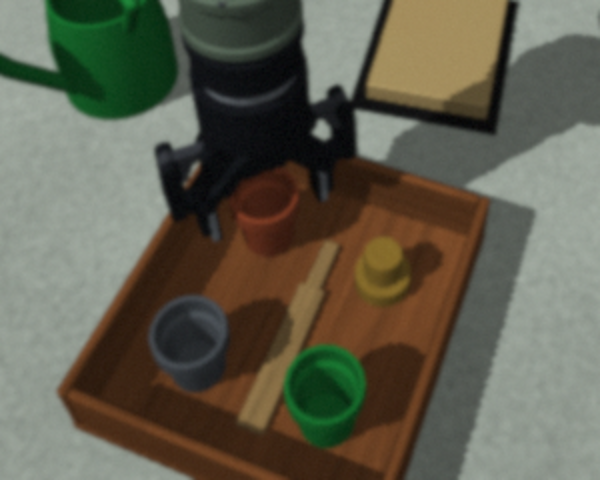

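The fingers straddle the terracotta pot at (268,205), with tips at (213,235) and (322,195), clear of the walls. Closing.

Request:
play_rows([
  {"x": 0,"y": 0,"z": 0,"wx": 0,"wy": 0,"wz": 0},
  {"x": 0,"y": 0,"z": 0,"wx": 0,"wy": 0,"wz": 0},
  {"x": 0,"y": 0,"z": 0,"wx": 0,"wy": 0,"wz": 0},
  {"x": 0,"y": 0,"z": 0,"wx": 0,"wy": 0,"wz": 0},
  {"x": 0,"y": 0,"z": 0,"wx": 0,"wy": 0,"wz": 0},
  {"x": 0,"y": 0,"z": 0,"wx": 0,"wy": 0,"wz": 0},
  {"x": 0,"y": 0,"z": 0,"wx": 0,"wy": 0,"wz": 0},
  {"x": 0,"y": 0,"z": 0,"wx": 0,"wy": 0,"wz": 0},
], fingers=1, force=25)

```text
t: 10.55
ee_pos: [0.5673, 0.249, 0.0311]
tcp_rot: [0.382, 0.924, 0.0, 0.001]
contact_force: [-0.3, 0.2, 6.2]
gripper_width: 0.593
gripper_force: 25.6
```

```bash
python3 st.py
```

```text
t 10.55 tcp [567.3 249.   31.1] yawx 135.12 zax [ 0.001  0.    -1.   ] F [-0.3  0.2  6.2] w 0.593 gf 25.632427375130646 q [ 16.9  36.7 -13.7  39.5   0.   61.8]
```

Request:
play_rows([
  {"x": 0,"y": 0,"z": 0.005,"wx": 0,"wy": 0,"wz": 0},
  {"x": 0,"y": 0,"z": 0.01,"wx": 0,"wy": 0,"wz": 0},
  {"x": 0,"y": 0,"z": 0.015,"wx": 0,"wy": 0,"wz": 0},
  {"x": 0,"y": 0,"z": 0.02,"wx": 0,"wy": 0,"wz": 0},
  {"x": 0,"y": 0,"z": 0.02,"wx": 0,"wy": 0,"wz": 0},
  {"x": 0,"y": 0,"z": 0.015,"wx": 0,"wy": 0,"wz": 0},
  {"x": 0,"y": 0,"z": 0.01,"wx": 0,"wy": 0,"wz": 0},
  {"x": 0,"y": 0,"z": 0.005,"wx": 0,"wy": 0,"wz": 0},
  {"x": 0,"y": 0,"z": 0,"wx": 0,"wy": 0,"wz": 0},
  {"x": 0,"y": 0,"z": 0,"wx": 0,"wy": 0,"wz": 0},
])

```text
t: 11.55
ee_pos: [0.5662, 0.2486, 0.1295]
tcp_rot: [0.382, 0.924, -0.0, -0.0]
contact_force: [-0.2, -0.6, -1.6]
gripper_width: 0.595
gripper_force: 26.3
```

```bash
python3 - <<'E'
from st import *; st()
p,d=grab("side"); cv2.imwrite("pics/s4.png",cv2.resize(p[180:440,130:430,::-1],None,fx=2,fy=2)); np.savez("s4.npz",p=p,d=d)
from meas import masks
C=cloud("side",d)*1000; M=masks(p)["pot"]&(abs(C[...,0]-567)<34)&(abs(C[...,1]-249)<34)&(C[...,2]>75)&(d>0)
q=C[M]; print(len(q),q.min(0).round(),q.max(0).round(),np.percentile(q[:,2],[1,5,95,99]).round(1))
E
```

```text
t 11.55 tcp [566.2 248.6 129.5] yawx 135.12 zax [-0.001 -0.    -1.   ] F [-0.2 -0.6 -1.6] w 0.595 gf 26.34704795325888 q [16.9 30.4 -8.3 51.3 -0.  61.8]
818 [539. 225. 108.] [599. 280. 344.] [110.5 116.8 167.2 328. ]
```

View pics/s4.png

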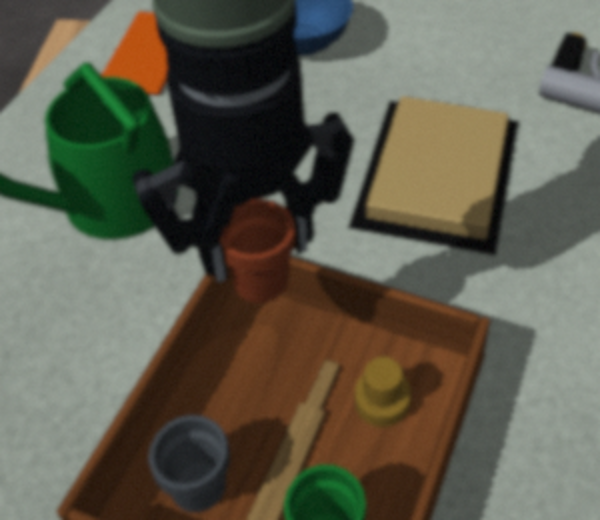

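The pot is held upright above the crate, with its rim at (258,230) in the crop. Moving over the slab.

Request:
play_rows([
  {"x": -0.0031,"y": -0.0123,"z": 0,"wx": 0,"wy": 0,"wz": 0},
  {"x": -0.0062,"y": -0.0245,"z": 0,"wx": 0,"wy": 0,"wz": 0},
  {"x": -0.0077,"y": -0.0306,"z": 0,"wx": 0,"wy": 0,"wz": 0},
  {"x": -0.0077,"y": -0.0306,"z": 0,"wx": 0,"wy": 0,"wz": 0},
  {"x": -0.0077,"y": -0.0306,"z": 0,"wx": 0,"wy": 0,"wz": 0},
  {"x": -0.0077,"y": -0.0306,"z": 0,"wx": 0,"wy": 0,"wz": 0},
  {"x": -0.0077,"y": -0.0306,"z": 0,"wx": 0,"wy": 0,"wz": 0},
  {"x": -0.0062,"y": -0.0245,"z": 0,"wx": 0,"wy": 0,"wz": 0},
  {"x": -0.0046,"y": -0.0184,"z": 0,"wx": 0,"wy": 0,"wz": 0},
  {"x": -0.0031,"y": -0.0119,"z": 0,"wx": 0,"wy": 0,"wz": 0},
  {"x": 0,"y": 0,"z": 0,"wx": 0,"wy": 0,"wz": 0},
  {"x": 0,"y": 0,"z": 0,"wx": 0,"wy": 0,"wz": 0},
])

```text
t: 12.8
ee_pos: [0.5049, 0.0043, 0.1301]
tcp_rot: [0.382, 0.924, 0.0, -0.0]
contact_force: [0.4, 0.9, -0.8]
gripper_width: 0.591
gripper_force: 26.5
```

```bash
python3 - <<'E'
from st import *; s=st()
from meas import *
p,d=grab("side"); C=cloud("side",d)*1000; t=s["ee_pos"]*1000
M=masks(p)["pot"]&(abs(C[...,0]-t[0])<34)&(abs(C[...,1]-t[1])<34)&(C[...,2]>75)&(C[...,2]<190)&(d>0)
q=C[M]; print(len(q),q.min(0).round(),q.max(0).round(),np.percentile(q[:,2],[1,5,95,99]).round(1))
r=q[q[:,2]>158]; print("rim",r.min(0).round(),r.max(0).round())
r=q[q[:,2]<130]; print("foot",r.min(0).round(),r.max(0).round())
E
```

```text
t 12.8 tcp [504.9   4.3 130.1] yawx 135.1 zax [-0.  0. -1.] F [ 0.4  0.9 -0.8] w 0.591 gf 26.494659420568496 q [ -7.9  19.5 -26.2  44.4   0.   37. ]
425 [478. -18. 112.] [523.  32. 169.] [112.7 116.6 167.9 169. ]
rim [478. -18. 158.] [514.  31. 169.]
foot [493.  19. 112.] [517.  26. 129.]
```

Request:
play_rows([
  {"x": 0,"y": 0,"z": -0.01,"wx": 0,"wy": 0,"wz": 0},
  {"x": 0,"y": 0,"z": -0.016,"wx": 0,"wy": 0,"wz": 0},
  {"x": 0,"y": 0,"z": -0.016,"wx": 0,"wy": 0,"wz": 0},
  {"x": 0,"y": 0,"z": -0.016,"wx": 0,"wy": 0,"wz": 0},
  {"x": 0,"y": 0,"z": -0.012,"wx": 0,"wy": 0,"wz": 0},
  {"x": 0,"y": 0,"z": -0.008,"wx": 0,"wy": 0,"wz": 0},
  {"x": 0,"y": 0,"z": -0.005,"wx": 0,"wy": 0,"wz": 0},
  {"x": 0,"y": 0,"z": 0,"wx": 0,"wy": 0,"wz": 0},
  {"x": 0,"y": 0,"z": 0,"wx": 0,"wy": 0,"wz": 0},
])

```text
t: 13.75
ee_pos: [0.5054, 0.0042, 0.0475]
tcp_rot: [0.382, 0.924, 0.0, 0.0]
contact_force: [-0.5, 0.3, -0.6]
gripper_width: 0.595
gripper_force: 26.5
```

Request:
play_rows([
  {"x": 0,"y": 0,"z": -0.001,"wx": 0,"wy": 0,"wz": 0},
  {"x": 0,"y": 0,"z": -0.001,"wx": 0,"wy": 0,"wz": 0},
  {"x": 0,"y": 0,"z": -0.001,"wx": 0,"wy": 0,"wz": 0},
  {"x": 0,"y": 0,"z": 0,"wx": 0,"wy": 0,"wz": 0},
  {"x": 0,"y": 0,"z": 0,"wx": 0,"wy": 0,"wz": 0},
])

```text
t: 14.25
ee_pos: [0.505, 0.0041, 0.0443]
tcp_rot: [0.382, 0.924, -0.0, 0.0]
contact_force: [-0.1, -1.2, -1.8]
gripper_width: 0.593
gripper_force: 26.5
```

Request:
play_rows([
  {"x": 0,"y": 0,"z": -0.0005,"wx": 0,"wy": 0,"wz": 0},
  {"x": 0,"y": 0,"z": -0.0005,"wx": 0,"wy": 0,"wz": 0},
  {"x": 0,"y": 0,"z": 0,"wx": 0,"wy": 0,"wz": 0},
  {"x": 0,"y": 0,"z": 0,"wx": 0,"wy": 0,"wz": 0},
])

```text
t: 14.65
ee_pos: [0.505, 0.0042, 0.0432]
tcp_rot: [0.382, 0.924, -0.0, -0.0]
contact_force: [0.0, -0.1, -1.7]
gripper_width: 0.591
gripper_force: 26.5
```

Request:
play_rows([
  {"x": 0,"y": 0,"z": -0.0005,"wx": 0,"wy": 0,"wz": 0},
  {"x": 0,"y": 0,"z": 0,"wx": 0,"wy": 0,"wz": 0},
  {"x": 0,"y": 0,"z": 0,"wx": 0,"wy": 0,"wz": 0},
])

```text
t: 14.95
ee_pos: [0.5051, 0.0041, 0.0431]
tcp_rot: [0.382, 0.924, -0.0, 0.0]
contact_force: [-1.5, 0.6, 3.8]
gripper_width: 0.591
gripper_force: 26.8
```

Contact felt (3.8 N). Release and retreat.

Request:
play_rows([
  {"x": 0,"y": 0,"z": 0,"wx": 0,"wy": 0,"wz": 0},
  {"x": 0,"y": 0,"z": 0,"wx": 0,"wy": 0,"wz": 0},
  {"x": 0,"y": 0,"z": 0,"wx": 0,"wy": 0,"wz": 0},
  {"x": 0,"y": 0,"z": 0,"wx": 0,"wy": 0,"wz": 0},
  {"x": 0,"y": 0,"z": 0,"wx": 0,"wy": 0,"wz": 0},
  {"x": 0,"y": 0,"z": 0.005,"wx": 0,"wy": 0,"wz": 0},
  {"x": 0,"y": 0,"z": 0.015,"wx": 0,"wy": 0,"wz": 0},
  {"x": 0,"y": 0,"z": 0.03,"wx": 0,"wy": 0,"wz": 0},
  {"x": 0,"y": 0,"z": 0.04,"wx": 0,"wy": 0,"wz": 0},
  {"x": 0,"y": 0,"z": 0.04,"wx": 0,"wy": 0,"wz": 0},
  {"x": 0,"y": 0,"z": 0.03,"wx": 0,"wy": 0,"wz": 0},
  {"x": 0,"y": 0,"z": 0,"wx": 0,"wy": 0,"wz": 0},
], fingers=0)

```text
t: 16.15
ee_pos: [0.508, 0.0038, 0.2076]
tcp_rot: [0.382, 0.924, 0.001, 0.004]
contact_force: [0.8, 0.7, -0.2]
gripper_width: 1.006
gripper_force: 0.0
```

Request:
play_rows([
  {"x": 0,"y": -0.02,"z": 0,"wx": 0,"wy": 0,"wz": 0},
  {"x": 0,"y": -0.04,"z": 0,"wx": 0,"wy": 0,"wz": 0},
  {"x": 0,"y": -0.04,"z": 0,"wx": 0,"wy": 0,"wz": 0},
  {"x": 0,"y": -0.04,"z": 0,"wx": 0,"wy": 0,"wz": 0},
  {"x": 0,"y": -0.04,"z": 0,"wx": 0,"wy": 0,"wz": 0},
  {"x": 0,"y": -0.03,"z": 0,"wx": 0,"wy": 0,"wz": 0},
  {"x": 0,"y": -0.02,"z": 0,"wx": 0,"wy": 0,"wz": 0},
  {"x": 0,"y": 0,"z": 0,"wx": 0,"wy": 0,"wz": 0},
  {"x": 0,"y": 0,"z": 0,"wx": 0,"wy": 0,"wz": 0},
])

```text
t: 17.05
ee_pos: [0.5044, -0.2256, 0.202]
tcp_rot: [0.382, 0.924, 0.0, -0.001]
contact_force: [0.0, 0.6, -0.2]
gripper_width: 0.998
gripper_force: 0.0
```

```bash
python3 slab.py; python3 - <<'E'
from meas import *
p,d=grab("top"); C=cloud("top",d)*1000
q=C[(d>0)&(abs(C[...,0]-505)<50)&(abs(C[...,1]-4)<50)&(C[...,2]>68)&(C[...,2]<95)]; print("rim",len(q),q.min(0),q.max(0))
q,e=grab("side"); cv2.imwrite("pics/f.png",np.vstack([cv2.resize(p[130:360,90:420,::-1],(640,446))[:300],cv2.resize(q[150:330,200:520,::-1],(640,300))]))
E
```

```text
t 17.05 tcp [ 504.4 -225.6  202. ] yawx 135.07 zax [-0.001  0.001 -1.   ] F [ 0.   0.6 -0.2] w 0.998 gf 0.0 q [-31.8  20.2 -13.3  56.6   0.   13.2]
top [504.3   3.5] [110.8 150.4] 7.66 3019
side [504.   5.] [106.8 152. ] 7.67 2059
rim 156 [477.4868671  -20.96049015  68.75920416] [527.13629053  28.6659692   84.23794403]
```

View pics/f.png

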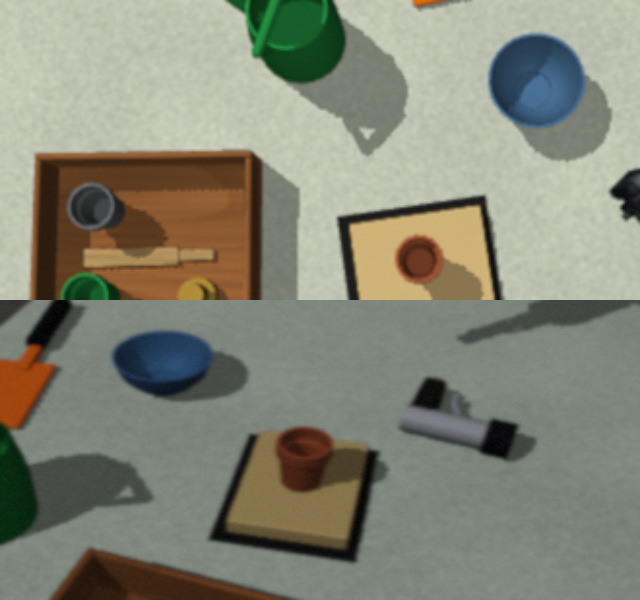

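The pot stands upright at (302.3, 3.9 offset negligible) on the slab: its rim centre is about (502,4) mm against the slab centre at (504,4), and mat shows all round. The other things are in place.

```bash
python3 -c "
from station import manip; print(manip.close_job())"
```

```text
the job is handed in; nothing more can be done
None
```

The job is handed in: the slab lies wholly on the mat with mat showing on every side, and the terracotta pot stands upright within about 2 mm of the slab's middle, with the nozzle, bowl, can and other crate contents left where they were (about 17 s of the 64 s used).

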